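# Un-nest two steel pipe sleeves and sort them into their size trays

### The job

Two steel pipe sleeves have been left on the bench one inside the other: a tall narrow one standing in a short wide one. Pull them apart and stand each upright in the free part of the blue tray that already holds a sleeve of its own size, the narrow one in the tray with the narrow sleeve and the wide one in the tray with the wide sleeve (the third tray, with the middle size, is not needed). Let go of both.

Things in the scene. Friction and masses are not known exactly. Their poses are not given: they have to be found in the camera images.
- small_sleeve: Tall narrow sleeve: plain steel tube, 36 mm outside diameter, 26 mm bore, 90 mm high, about 0.34 kg, open at both ends. Starts standing on the bench inside the wide sleeve, roughly centred, its upper 45 mm sticking out. Origin: centre of its underside; z is its axis, up.
- large_sleeve: Short wide sleeve: plain steel tube, 62 mm outside diameter, 50 mm bore, 45 mm high, about 0.37 kg, no floor. Starts on the bench around the narrow one, gap about 7 mm. Stands in a line of three things 0.2 m apart before the trays; the others are a lone middle-size sleeve (48 mm wide, 65 high) and a dark flange. Origin: centre of its underside; z up.
- small_row (a point): Middle of the free part of the narrow-sleeve tray, on its inner floor, 4 mm above the bench; y runs along the tray, z up. Fixed low blue tray, 200 mm long (y), 70 wide (x), inner width 62, wall top 14 mm above the bench. A fixed narrow sleeve, 90 mm high, stands in it 91 mm from here towards -y; end wall 60 mm towards +y. In any of three tray places, turned up to 6 degrees.
- large_row (a point): Middle of the free part of the wide-sleeve tray, on its inner floor, 4 mm above the bench; y runs along the tray, z up. Fixed low blue tray, 200 mm long (y), 98 wide (x), inner width 90, wall top 14 mm above the bench. A fixed wide sleeve, 45 mm high, stands in it 91 mm from here towards -y; end wall 60 mm towards +y. The third tray, 84 wide, holds a middle-size sleeve.

How it is judged:
On the way:
1. the two sleeves are pulled apart: the narrow one is out of the wide one (horizontal distance between small_sleeve and large_sleeve above 0.06 m), for 0.2 s.
At the end, for the whole second after the job is handed in: Each sleeve stands upright (within 10 degrees), at rest, on the floor (within 6 mm) of its own size tray, in the free part: narrow within 16 mm of the centre line and -57 to +45 mm along from the listed point, wide within 17 mm and 32 mm either way along (x of small_sleeve in the frame of small_row between -0.016 and 0.016 m and y of small_sleeve in the frame of small_row between -0.057 and 0.045 m and z of small_sleeve in the frame of small_row between -0.005 and 0.006 m and angle between each of small_sleeve, large_sleeve's own z axis and vertical below 0.17 rad and x of large_sleeve in the frame of large_row between -0.017 and 0.017 m and y of large_sleeve in the frame of large_row between -0.032 and 0.032 m and z of large_sleeve in the frame of large_row between -0.005 and 0.006 m and linear speed of each of small_sleeve, large_sleeve below 0.03 m/s); the robot touches nothing.
It also fails if it takes over 58 s, if anything falls off the work surface, if the arm or the gripper's body presses on something with over 40 N, if the wrist force passes 120 N, or if a joint passes its speed limit or range.

### The arm

A 6-joint arm with a two-finger parallel gripper is mounted at the origin on the work surface. World frame = base frame: x ahead of the robot, y to its left, z up, the work surface at z = 0. Lengths are in m, angles in rad, forces in N, time in s.
With the tool pointing down it reaches from about 0.325 to 0.9 m from the base axis. Payload 3.5 kg.
Tool frame: the origin (TCP) lies at the very end of the fingers, on their centre line; the grasp point (between the pads) lies 19 mm behind it; z points along the fingers, y is the line along which they close (so a half turn about z gives the same grasp; the last joint's range is limited). The gripper opens to 85 mm and grips with 20 to 120 N. Pads are 22 mm wide; open, the fingers measure 114 mm over their backs; the gripper's body (76 mm by 85 mm) begins 54 mm behind the grasp point. The pads swing forward as they close: fully open they stand 13 mm farther back than shut.
Start: joints at [-1.207, 0.276, -0.026, 1.268, 0, 1.467], TCP at [0.281, -0.558, 0.231] pointing down, gripper open.
Joint ranges: [-3.12, 3.12], [-0.85, 1.88], [-1.08, 1.24], [-1.95, 2.15], [-1.57, 1.53], [-3.14, 3.14]. Speed limits (rad/s): [2.57, 2.57, 3.14, 3.14, 3.14, 3.14].

### API

Orientations are given as a unit quaternion [w, x, y, z].
In Python, from cell import r gives the robot as it stands. The module is installed in compiled form; this text tells all that it offers.
- The arm moves only by the tool step_arm, never from a script. Its argument "rows" is a list of rows, each a list of 2 entries, a list of its own where there are three numbers: the shift along the tool's x, y, z in units of 60 mm (1.0 is 60 mm), then the turn, a rotation vector about the tool's x, y, z in units of 5 degrees (1.0 is 5 degrees). A call has 1 to 20 rows; each row shifts and turns the commanded pose from where the row before left it, along the tool's axes as they then stand; what a row does not reach is not made up. A row lasts 1/8 s, in which the tool goes at most 62.5 mm and 10.7 degrees, less where a joint would pass 70% of its speed; a pose out of reach is approached as far as the arm can. A call is refused whole if a number of a shift passes 1 or a number of a turn 1, either way. A call with a gripper value outside its range is refused whole. "grip" is the closure, from -1 (fully open) to 1 (shut), set as the call begins (left out, the last holds). The fingers move at their own pace and stop on an object; "squeeze" is the grip in N (left out, the last holds). Time passes only in rows, so rows that do not move let the fingers close. It gives the time, the measured TCP pose, the force, the opening and the grip force at its end, in the units of the state.
- r.sense(): the state, without advancing time (a new reading comes with each control period).
- r.grab_frame(name): name is "scene" or "top"; returns the picture (480x640x3 uint8, red, green, blue); there is no depth.
- r.calibration(name): a dict with "fov_y" (degrees; the focal length in pixels is half the picture's height over the tangent of half this angle, whatever the lens; pixels are square), "cx", "cy" (the principal point, pixels), "dist" ([k1, k2, p1, p2, k3] as OpenCV has them; the pictures are not rectified), "extrinsics" (4x4, takes a point from camera to world coordinates). Camera axes: x right, y down, z forward; pixel columns grow to the right and rows downward; lengths in m; the calibration is good to about 2 mm. A picture is of the moment at which its call begins. calibration takes no time and is no camera call.
- r.job_done(): hands the job in; it is judged then, once.
The state is a dict: "t": time; "joint_pos": joint angles; "dq": joint speeds; "tau": joint torques, N m; "eef_pos": TCP position; "tool_rot": TCP orientation; "ft_force": force on the tool from outside, world axes, zero at the start; "moment": the same for the moment, N m; "grip_width": finger opening in m; "grip_force": force on a finger pad.
Only numpy, scipy, OpenCV 4.12 (cv2) and the standard library are available. Lean on these libraries where they do the work, as an engineer would, in place of code of your own. Each camera call takes 0.05 s, during which the arm holds its last target. There are 200 camera calls.

## Working session

There is one attempt and no reset: what is moved stays moved. The work goes in short steps, Python scripts to look and compute and a tool call to move; the robot and the scene stay as the last step left them, time stands still between calls to the robot, and variables do not carry over. Pictures are saved under pics/ and viewed, at most 10 in all, crops included, and the job is handed in when it is done.

Besides the shell and the picture viewer there is one more tool, called after ">>>" as name([rows], argument=value, ...), one row to a line, values as JSON. step_arm: Moves the arm, as the interface text tells. Its arguments: {"type":"object","properties":{"rows":{"type":"array","items":{"type":"array"}},"grip":{"type":"number"},"squeeze":{"type":"number"}},"required":["rows"]}

```bash
mkdir -p pics; python3 - <<'E'
from cell import r
import cv2
for n in("scene","top"):
    im=r.grab_frame(n); cv2.imwrite(f"pics/{n}0.png",im[:,:,::-1]); c=r.calibration(n); print(n,c)
s=r.sense();print(s)
E
```

```text
scene {'fov_y': 49.174558631548955, 'cx': 302.0706981262672, 'cy': 241.49772914064494, 'dist': array([-0.11493239,  0.        ,  0.        ,  0.        ,  0.        ]), 'extrinsics': array([[ 0.66390458,  0.61896805, -0.41965374,  0.83701597],
       [ 0.74776099, -0.55635827,  0.3623796 , -0.2499397 ],
       [-0.00917644, -0.55438617, -0.83220897,  0.6637078 ],
       [ 0.        ,  0.        ,  0.        ,  1.        ]])}
top {'fov_y': 47.2744983632888, 'cx': 321.85722142416387, 'cy': 233.69240812306813, 'dist': array([0.04099687, 0.        , 0.        , 0.        , 0.        ]), 'extrinsics': array([[ 0.02899791, -0.98785622,  0.15264081,  0.39194899],
       [-0.9995635 , -0.02779408,  0.01001498,  0.02545108],
       [-0.00565085, -0.1528646 , -0.98823099,  0.87257559],
       [ 0.        ,  0.        ,  0.        ,  1.        ]])}
{'t': 0.1, 'joint_pos': array([-1.20740572e+00,  2.77069414e-01, -2.77854077e-02,  1.26799518e+00,
        2.86475101e-06,  1.46740383e+00]), 'dq': array([ 1.33314493e-03, -1.82629536e-03,  3.18775526e-03, -4.01774855e-04,
       -3.47886569e-05, -6.60121789e-04]), 'tau': array([-1.05728916e-04, -4.46708786e+01,  2.96128839e+01,  8.47100106e-03,
       -9.58977444e-05, -7.57789309e-06]), 'eef_pos': array([ 0.280997  , -0.55745886,  0.23024414]), 'tool_rot': array([-1.01835867e-03,  9.72887086e-01,  2.31278324e-01, -1.31691936e-04]), 'ft_force': array([-0.95171412,  0.14483322, -0.44399546]), 'moment': array([ 0.00118074,  0.03272608, -0.03123471]), 'grip_force': 0.0, 'grip_width': 0.08579733790008814}
```

View pics/top0.png

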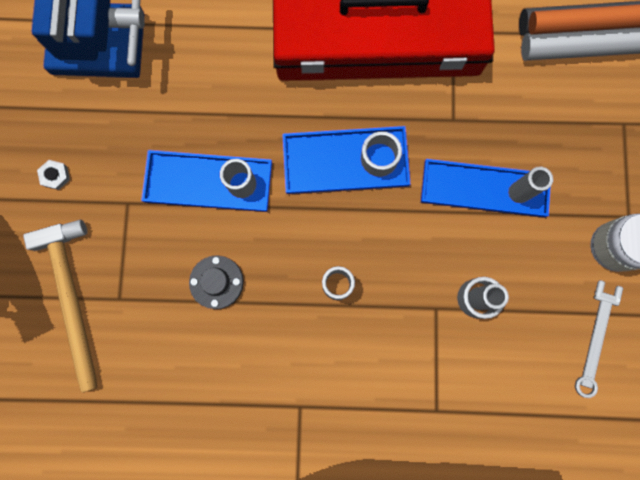

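View pics/scene0.png

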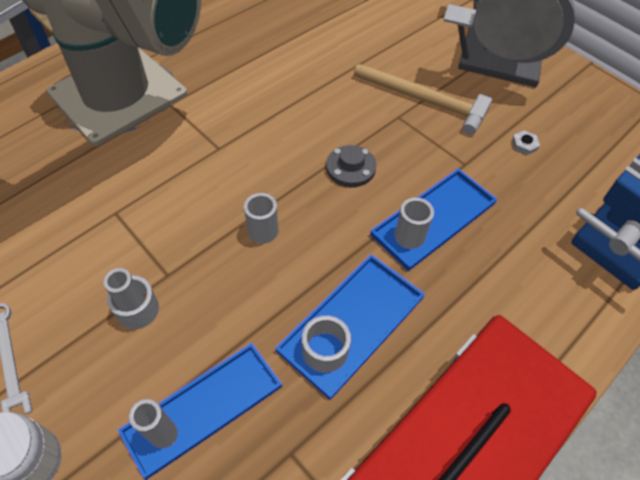

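The top view shows the narrow tray at right (422-550,160-215), the wide tray in the middle (285-410,128-194), and the nested pair at (485,298): narrow rim about (495,296), wide rim about (483,298). The scene view shows the same pair at (130,298).

```bash
cat > h.py <<'E'
from cell import r
import cv2, numpy as np
def K(n):
    c=r.calibration(n); f=240/np.tan(np.radians(c['fov_y']/2))
    return np.array([[f,0,c['cx']],[0,f,c['cy']],[0,0,1.]]),c['dist'],c['extrinsics']
def ray(n,px,z):
    k,d,E=K(n); p=cv2.undistortPoints(np.float64(px).reshape(-1,1,2),k,d).reshape(-1,2)
    v=np.c_[p,np.ones(len(p))]@E[:3,:3].T; o=E[:3,3]
    return (o+v*((z-o[2])/v[:,2])[:,None])[:,:2]
def proj(n,P):
    k,d,E=K(n); M=np.linalg.inv(E)
    return cv2.projectPoints(np.float64(P).reshape(-1,1,3),cv2.Rodrigues(M[:3,:3])[0],M[:3,3],k,d)[0].reshape(-1,2)
E
python3 - <<'E'
from h import *
im=cv2.imread("pics/top0.png"); hsv=cv2.cvtColor(im,cv2.COLOR_BGR2HSV)
b=cv2.inRange(hsv,(100,140,60),(130,255,255))
for c in cv2.findContours(b,0,2)[0]:
    if cv2.contourArea(c)<3000 or c[:,0,1].min()<100: continue
    w=ray("top",cv2.convexHull(c),.012)
    (cx,cy),(a,bb),t=cv2.minAreaRect(np.float32(w*1000))
    print("tray",cx,cy,a,bb,t)
g=cv2.inRange(hsv,(0,0,150),(180,60,255))
for x0,y0,x1,y1 in((450,265,520,330),(355,125,410,180),(515,160,560,200)):
    m=np.zeros_like(g);m[y0:y1,x0:x1]=g[y0:y1,x0:x1]
    for c in cv2.findContours(m,cv2.RETR_CCOMP,cv2.CHAIN_APPROX_NONE)[0]:
        if len(c)<20: continue
        (u,v),rad=cv2.minEnclosingCircle(c); print(u,v,rad,[ray("top",[u,v],z).round(4)[0] for z in(.045,.09)])
cr=cv2.resize(im[240:350,430:540],None,fx=5,fy=5,interpolation=cv2.INTER_CUBIC)
cv2.imwrite("pics/crop.png",cr)
E
```

```text
tray 606.9927368164062 -225.56448364257812 201.2354736328125 72.3791275024414 84.36762237548828
tray 606.5005493164062 221.62890625 200.91757202148438 85.9935531616211 87.24124145507812
tray 647.8262939453125 -0.8415756225585938 100.1727294921875 200.2897186279297 5.285892963409424
485.7613525390625 296.0 22.32849884033203 [array([ 0.4326, -0.2134]), array([ 0.4304, -0.2004])]
495.2957763671875 295.94366455078125 10.205347061157227 [array([ 0.4331, -0.2275]), array([ 0.4309, -0.2137])]
381.44873046875 150.5 19.60882568359375 [array([ 0.6537, -0.0553]), array([ 0.6395, -0.0509])]
381.5 150.5 16.86722755432129 [array([ 0.6537, -0.0554]), array([ 0.6395, -0.051 ])]
540.3052978515625 178.12831115722656 12.488123893737793 [array([ 0.6156, -0.2993]), array([ 0.6035, -0.2817])]
540.0714111328125 178.35714721679688 10.06365966796875 [array([ 0.6152, -0.299 ]), array([ 0.6031, -0.2813])]
```

View pics/crop.png

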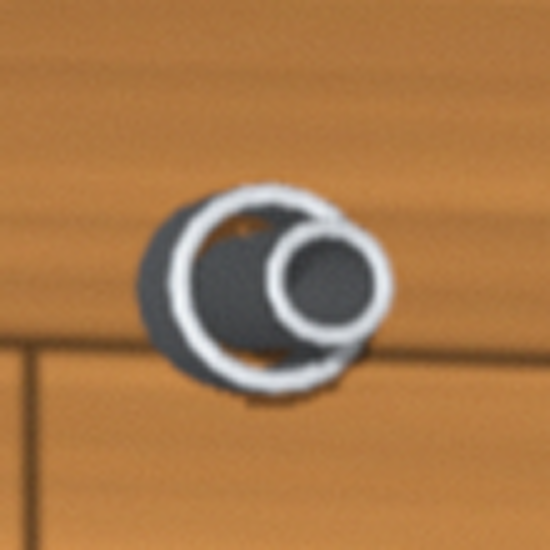

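>>> step_arm([
  [[0.3,-0.25,0.07],[0,0,0]],
  [[0.6,-0.5,0.15],[0,0,0]],
  [[0.6,-0.5,0.15],[0,0,0]],
  [[0.6,-0.5,0.15],[0,0,0]],
  [[0.6,-0.5,0.15],[0,0,0]],
  [[0.6,-0.5,0.15],[0,0,0]],
  [[0.6,-0.5,0.15],[0,0,0]],
  [[0.6,-0.5,0.15],[0,0,0]],
  [[0.3,-0.25,0.07],[0,0,0]],
  [[0,0,0],[0,0,0]],
  [[0,0,0],[0,0,0]],
], grip=-1, squeeze=60)

```text
t: 1.48
eef_pos: [0.4303, -0.2147, 0.1599]
tool_rot: [0.0, 0.973, 0.231, -0.0]
ft_force: [-0.5, 0.4, -0.6]
grip_width: 0.085
grip_force: 0.0
```

>>> step_arm([
  [[0,0,0.25],[0,0,0]],
  [[0,0,0.35],[0,0,0]],
  [[0,0,0.35],[0,0,0]],
  [[0,0,0.35],[0,0,0]],
  [[0,0,0.25],[0,0,0]],
  [[0,0,0.2],[0,0,0]],
  [[0,0,0],[0,0,0]],
  [[0,0,0],[0,0,0]],
])

```text
t: 2.48
eef_pos: [0.4309, -0.2146, 0.0554]
tool_rot: [0.0, 0.973, 0.231, 0.0]
ft_force: [-0.1, 0.1, -0.1]
grip_width: 0.0856
grip_force: 0.0
```

>>> step_arm([
  [[0,0,0],[0,0,0]],
  [[0,0,0],[0,0,0]],
  [[0,0,0],[0,0,0]],
  [[0,0,0],[0,0,0]],
  [[0,0,0],[0,0,0]],
  [[0,0,0],[0,0,0]],
  [[0,0,0],[0,0,0]],
  [[0,0,0],[0,0,0]],
], grip=1)

```text
t: 3.48
eef_pos: [0.4309, -0.2145, 0.0556]
tool_rot: [0.0, 0.973, 0.231, 0.0]
ft_force: [-0.9, -0.3, 6.5]
grip_width: 0.0355
grip_force: 59.4
```

>>> step_arm([
  [[0,0,-0.1],[0,0,0]],
  [[0,0,-0.2],[0,0,0]],
  [[0,0,-0.3],[0,0,0]],
  [[0,0,-0.3],[0,0,0]],
  [[0,0,-0.3],[0,0,0]],
  [[0,0,-0.3],[0,0,0]],
  [[0,0,-0.2],[0,0,0]],
  [[0,0,0],[0,0,0]],
])

```text
t: 4.47
eef_pos: [0.431, -0.2146, 0.1579]
tool_rot: [0.001, 0.973, 0.231, 0.001]
ft_force: [0.1, -0.3, -3.2]
grip_width: 0.0355
grip_force: 60.3
```

```bash
python3 - <<'E'
from h import *
im=r.grab_frame("scene")[:,:,::-1]
cv2.imwrite("pics/lift.png",cv2.resize(im[150:350,20:280],None,fx=2.5,fy=2.5))
E
```

```text
(no output)
```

View pics/lift.png

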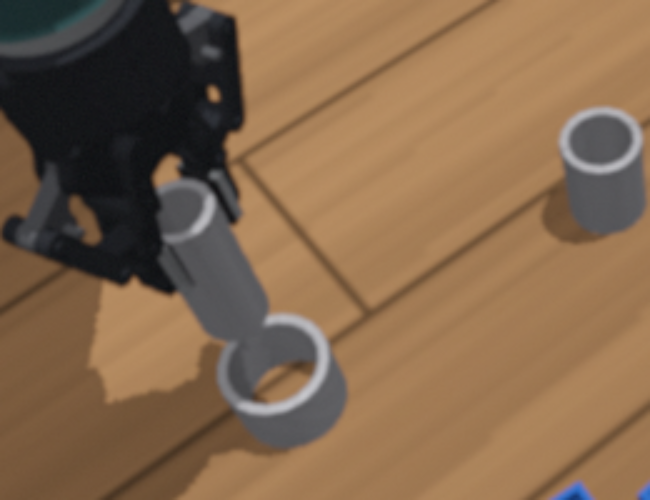

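The narrow sleeve hangs upright in the gripper, and the wide one is still on the bench (crop rim at about (275,365)).

>>> step_arm([
  [[0.2,0.05,0],[0,0,0]],
  [[0.5,0.13,0],[0,0,0]],
  [[0.5,0.13,0],[0,0,0]],
  [[0.5,0.13,0],[0,0,0]],
  [[0.5,0.13,0],[0,0,0]],
  [[0.5,0.13,0],[0,0,0]],
  [[0.3,0.07,0],[0,0,0]],
  [[0,0,0],[0,0,0]],
  [[0,0,0.3],[0,0,0]],
  [[0,0,0.4],[0,0,0]],
  [[0,0,0.4],[0,0,0]],
  [[0,0,0.3],[0,0,0]],
  [[0,0,0.05],[0,0,0]],
  [[0,0,0],[0,0,0]],
])

```text
t: 6.28
eef_pos: [0.612, -0.1746, 0.07]
tool_rot: [0.0, 0.973, 0.231, 0.0]
ft_force: [0.4, 0.6, -3.6]
grip_width: 0.035
grip_force: 60.4
```

```bash
python3 - <<'E'
from h import *
im=r.grab_frame("scene")[:,:,::-1].copy()
print(proj("scene",[[.611,-.19,.004],[.6125,-.175,.004],[.6125,-.175,.104]]))
cv2.imwrite("pics/pl.png",cv2.resize(im[270:480,90:330],None,fx=2.5,fy=2.5))
E
```

```text
[[224.86375201 391.34271186]
 [234.75580454 384.74906791]
 [224.20658271 356.35059017]]
```

View pics/pl.png

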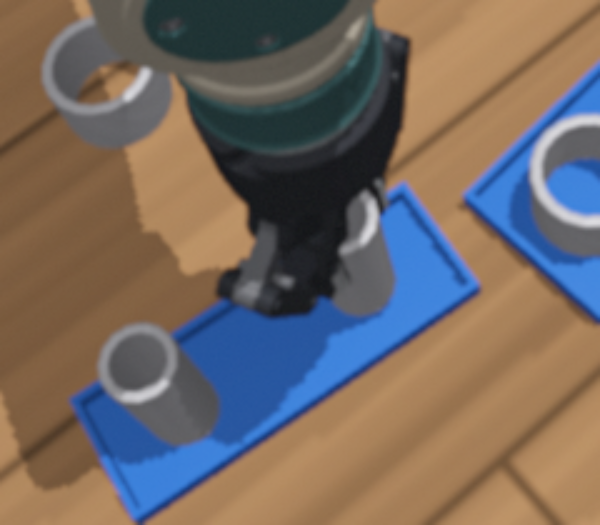

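The narrow sleeve hovers over the middle of its tray's free part (crop about (365,280)).

>>> step_arm([
  [[0,0,0.08],[0,0,0]],
  [[0,0,0.05],[0,0,0]],
  [[0,0,0.04],[0,0,0]],
  [[0,0,0],[0,0,0]],
  [[0,0,0],[0,0,0]],
])

```text
t: 6.95
eef_pos: [0.612, -0.1745, 0.0597]
tool_rot: [0.0, 0.973, 0.231, 0.0]
ft_force: [-0.7, -1.3, -2.4]
grip_width: 0.0355
grip_force: 60.4
```

>>> step_arm([
  [[0,0,0],[0,0,0]],
  [[0,0,0],[0,0,0]],
  [[0,0,0],[0,0,0]],
  [[0,0,0],[0,0,0]],
  [[0,0,-0.1],[0,0,0]],
  [[0,0,-0.3],[0,0,0]],
  [[0,0,-0.4],[0,0,0]],
  [[0,0,-0.5],[0,0,0]],
  [[0,0,-0.5],[0,0,0]],
  [[0,0,0],[0,0,0]],
], grip=-0.5)

```text
t: 8.2
eef_pos: [0.6148, -0.1755, 0.1726]
tool_rot: [0.002, 0.973, 0.231, 0.003]
ft_force: [0.5, -0.3, 0.6]
grip_width: 0.0641
grip_force: 0.0
```

```bash
python3 - <<'E'
from h import *
s=r.sense();print(s['eef_pos'],s['grip_width'],s['joint_pos'])
im=r.grab_frame("scene")[:,:,::-1].copy()
cv2.imwrite("pics/rel.png",im)
hsv=cv2.cvtColor(im,cv2.COLOR_BGR2HSV);g=cv2.inRange(hsv,(0,0,150),(180,60,255))
for c in cv2.findContours(g,cv2.RETR_CCOMP,cv2.CHAIN_APPROX_NONE)[0]:
    if len(c)<25: continue
    (u,v),ax,_=cv2.fitEllipse(c)
    if 60<u<420 and v>150 and max(ax)<70: print(u,v,ax,[ray("scene",[u,v],z).round(4)[0] for z in(.045,.094)])
E
```

```text
[ 0.61475071 -0.17554214  0.17256578] 0.0641013413151195 [-3.79217157e-01  3.30016182e-01 -8.05044353e-02  1.15189431e+00
  2.03628160e-05  2.29556956e+00]
347.8748779296875 473.82568359375 (5.346162796020508, 18.053936004638672) [array([ 0.7919, -0.1492]), array([ 0.7955, -0.1572])]
146.7290802001953 417.08587646484375 (19.409687042236328, 27.179460525512695) [array([ 0.5889, -0.2836]), array([ 0.6086, -0.2809])]
144.4788360595703 415.233154296875 (26.462610244750977, 29.663291931152344) [array([ 0.5853, -0.2844]), array([ 0.6052, -0.2817])]
245.0872344970703 365.022705078125 (39.10076141357422, 66.73375701904297) [array([ 0.615 , -0.1546]), array([ 0.6326, -0.1621])]
226.13673400878906 360.473388671875 (21.05317497253418, 23.219179153442383) [array([ 0.5948, -0.1686]), array([ 0.6139, -0.175 ])]
325.93023681640625 338.1145324707031 (44.362396240234375, 48.36072540283203) [array([ 0.6552, -0.0557]), array([ 0.6696, -0.0711])]
325.94677734375 337.84716796875 (36.76064682006836, 39.8083381652832) [array([ 0.6549, -0.0554]), array([ 0.6694, -0.0708])]
129.09950256347656 295.09304809570
[... 169 characters left out ...]
41211) [array([0.678 , 0.0851]), array([0.6906, 0.0585])]
370.7198791503906 252.4458465576172 (29.909622192382812, 44.92497253417969) [array([0.603 , 0.0787]), array([0.6215, 0.0527])]
259.862060546875 205.6479949951172 (26.128496170043945, 32.98157501220703) [array([0.4351, 0.0153]), array([ 0.4669, -0.0057])]
259.9090881347656 205.51832580566406 (20.61527442932129, 26.03717613220215) [array([0.4349, 0.0155]), array([ 0.4668, -0.0055])]
215.4886932373047 195.29983520507812 (4.504364967346191, 26.78671646118164) [array([ 0.3744, -0.0223]), array([ 0.4111, -0.0403])]
416.9566650390625 210.44520568847656 (20.666532516479492, 26.55217742919922) [array([0.5975, 0.1827]), array([0.6164, 0.1485])]
```

View pics/rel.png

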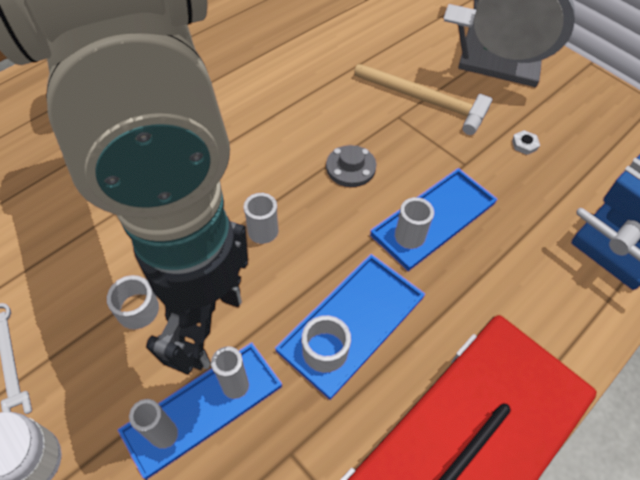

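The narrow sleeve stands in its tray at (228,365), measured (0.614,-0.175). The wide sleeve has not moved, at (132,300).

>>> step_arm([
  [[-0.2,-0.05,0],[0,0,0]],
  [[-0.5,-0.14,0],[0,0,0]],
  [[-0.5,-0.14,0],[0,0,0]],
  [[-0.5,-0.14,0],[0,0,0]],
  [[-0.5,-0.14,0],[0,0,0]],
  [[-0.5,-0.14,0],[0,0,0]],
  [[-0.3,-0.09,0],[0,0,0]],
  [[0,0,0.4],[0,0,0]],
  [[0,0,0.5],[0,0,0]],
  [[0,0,0.5],[0,0,0]],
  [[0,0,0.4],[0,0,0]],
  [[0,0,0],[0,0,0]],
  [[0,0,0],[0,0,0]],
], grip=-1)

```text
t: 9.88
eef_pos: [0.4288, -0.2107, 0.0602]
tool_rot: [0.0, 0.973, 0.231, 0.0]
ft_force: [-0.7, 0.1, -0.8]
grip_width: 0.0854
grip_force: 0.0
```

>>> step_arm([
  [[0,0,0.2],[0,0,0]],
  [[0,0,0.25],[0,0,0]],
  [[0,0,0.25],[0,0,0]],
  [[0,0,0.15],[0,0,0]],
  [[0,0,0.05],[0,0,0]],
  [[0,0,0],[0,0,0]],
  [[0,0,0],[0,0,0]],
])

```text
t: 10.75
eef_pos: [0.429, -0.2107, 0.0061]
tool_rot: [0.0, 0.973, 0.231, 0.0]
ft_force: [-0.3, 0.1, -0.8]
grip_width: 0.0856
grip_force: 0.0
```

>>> step_arm([
  [[0.05,0,0],[0,0,0]],
  [[0,0,0],[0,0,0]],
])

```text
t: 11.0
eef_pos: [0.4318, -0.2093, 0.0061]
tool_rot: [0.0, 0.973, 0.231, 0.0]
ft_force: [-0.5, -0.7, -0.2]
grip_width: 0.0852
grip_force: 0.0
```

>>> step_arm([
  [[0,0,0],[0,0,0]],
  [[0,0,0],[0,0,0]],
  [[0,0,0],[0,0,0]],
  [[0,0,0],[0,0,0]],
  [[0,0,0],[0,0,0]],
  [[0,0,0],[0,0,0]],
  [[0,0,0],[0,0,0]],
], grip=1)

```text
t: 11.88
eef_pos: [0.432, -0.2101, 0.0067]
tool_rot: [0.001, 0.973, 0.231, 0.0]
ft_force: [-0.3, -1.3, 5.0]
grip_width: 0.0608
grip_force: 64.9
```

>>> step_arm([
  [[0,0,-0.1],[0,0,0]],
  [[0,0,-0.2],[0,0,0]],
  [[0,0,-0.3],[0,0,0]],
  [[0,0,-0.3],[0,0,0]],
  [[0,0,-0.3],[0,0,0]],
  [[0,0,-0.3],[0,0,0]],
  [[0,0,-0.3],[0,0,0]],
  [[0,0,0],[0,0,0]],
])

```text
t: 12.88
eef_pos: [0.4322, -0.2097, 0.1152]
tool_rot: [0.001, 0.973, 0.231, 0.001]
ft_force: [-0.1, -0.0, -3.6]
grip_width: 0.0608
grip_force: 65.9
```

```bash
python3 - <<'E'
from h import *
im=r.grab_frame("scene")[:,:,::-1]
cv2.imwrite("pics/lift2.png",cv2.resize(im[130:350,20:280],None,fx=2.5,fy=2.5))
E
```

```text
(no output)
```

View pics/lift2.png

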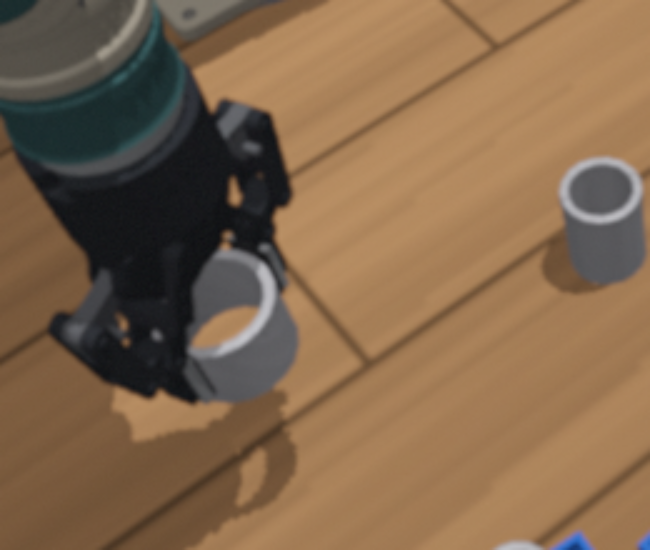

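The wide sleeve is held upright off the bench (crop about (240,330)).

>>> step_arm([
  [[0.27,-0.12,0],[0,0,0]],
  [[0.5,-0.22,0],[0,0,0]],
  [[0.6,-0.26,0],[0,0,0]],
  [[0.6,-0.26,0],[0,0,0]],
  [[0.6,-0.26,0],[0,0,0]],
  [[0.6,-0.26,0],[0,0,0]],
  [[0.6,-0.26,0],[0,0,0]],
  [[0.6,-0.26,0],[0,0,0]],
  [[0.5,-0.22,0],[0,0,0]],
  [[0.2,-0.09,0],[0,0,0]],
  [[0,0,0],[0,0,0]],
  [[0,0,0.3],[0,0,0]],
  [[0,0,0.4],[0,0,0]],
  [[0,0,0.4],[0,0,0]],
  [[0,0,0.34],[0,0,0]],
  [[0,0,0.1],[0,0,0]],
  [[0,0,0],[0,0,0]],
  [[0,0,0],[0,0,0]],
])

```text
t: 15.18
eef_pos: [0.644, 0.0459, 0.0223]
tool_rot: [0.0, 0.973, 0.231, 0.001]
ft_force: [-0.1, 0.3, -3.1]
grip_width: 0.0607
grip_force: 66.0
```

```bash
python3 - <<'E'
from h import *
im=r.grab_frame("scene")[:,:,::-1]
cv2.imwrite("pics/pl2.png",cv2.resize(im[200:410,230:470],None,fx=2.5,fy=2.5))
E
```

```text
(no output)
```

View pics/pl2.png

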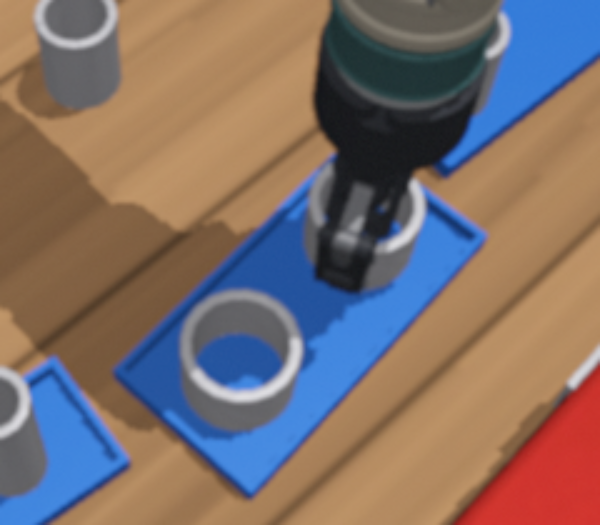

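The wide sleeve hovers over the middle of its tray's free part (crop about (365,230)).

>>> step_arm([
  [[0,0,0.07],[0,0,0]],
  [[0,0,0.06],[0,0,0]],
  [[0,0,0.04],[0,0,0]],
  [[0,0,0.02],[0,0,0]],
  [[0,0,0],[0,0,0]],
  [[0,0,0],[0,0,0]],
])

```text
t: 15.98
eef_pos: [0.643, 0.0463, 0.0107]
tool_rot: [-0.0, 0.973, 0.231, -0.0]
ft_force: [-4.4, 1.6, 6.1]
grip_width: 0.061
grip_force: 66.6
```

>>> step_arm([
  [[0,0,0],[0,0,0]],
  [[0,0,0],[0,0,0]],
  [[0,0,0],[0,0,0]],
  [[0,0,0],[0,0,0]],
  [[0,0,-0.1],[0,0,0]],
  [[0,0,-0.2],[0,0,0]],
  [[0,0,-0.3],[0,0,0]],
  [[0,0,-0.5],[0,0,0]],
  [[0,0,-0.5],[0,0,0]],
  [[0,0,-0.5],[0,0,0]],
  [[0,0,-0.2],[0,0,0]],
  [[0,0,0],[0,0,0]],
], grip=-0.75)

```text
t: 17.48
eef_pos: [0.6441, 0.0462, 0.1495]
tool_rot: [0.0, 0.973, 0.231, 0.001]
ft_force: [-1.2, -0.1, -0.5]
grip_width: 0.0748
grip_force: 0.0
```

```bash
python3 - <<'E'
from h import *
im=r.grab_frame("scene")[:,:,::-1].copy()
cv2.imwrite("pics/fin.png",im)
hsv=cv2.cvtColor(im,cv2.COLOR_BGR2HSV);g=cv2.inRange(hsv,(0,0,150),(180,60,255))
def loc(p,o,yax):
    d=np.array(p)-o; y=np.array(yax); return (d@[y[1],-y[0]]).round(4),(d@y).round(4)
for c in cv2.findContours(g,cv2.RETR_CCOMP,cv2.CHAIN_APPROX_NONE)[0]:
    if len(c)<25: continue
    (u,v),ax,_=cv2.fitEllipse(c); w=ray("scene",[u,v],.049)[0]; n=ray("scene",[u,v],.094)[0]
    if 200<u<420 and v>240 and max(ax)<70: print(u,v,ax,"wide",loc(w,[.645,.035],[-.092,.996]),"narrow",loc(n,[.611,-.19],[.098,.995]))
E
```

```text
347.8748779296875 473.82568359375 (5.346162796020508, 18.053936004638672) wide (np.float64(0.1296), np.float64(-0.1976)) narrow (np.float64(0.1803), np.float64(0.0508))
226.17628479003906 360.5962829589844 (28.759464263916016, 30.9334774017334) wide (np.float64(-0.0671), np.float64(-0.1989)) narrow (np.float64(0.0016), np.float64(0.0151))
226.434326171875 360.5115051269531 (21.02760124206543, 23.234548568725586) wide (np.float64(-0.067), np.float64(-0.1986)) narrow (np.float64(0.0017), np.float64(0.0154))
326.31256103515625 338.0350036621094 (41.59230422973633, 44.72831344604492) wide (np.float64(0.0031), np.float64(-0.0922)) narrow (np.float64(0.0468), np.float64(0.1245))
410.6064758300781 282.23809814453125 (0.7569117546081543, 21.04973602294922) wide (np.float64(0.0329), np.float64(0.0447)) narrow (np.float64(0.0499), np.float64(0.2542))
375.8644104003906 285.1888427734375 (36.26333999633789, 41.47578811645508) wide (np.float64(0.0013), np.float64(0.0094)) narrow (np.float64(0.0273), np.float64(0.2166))
```

View pics/fin.png

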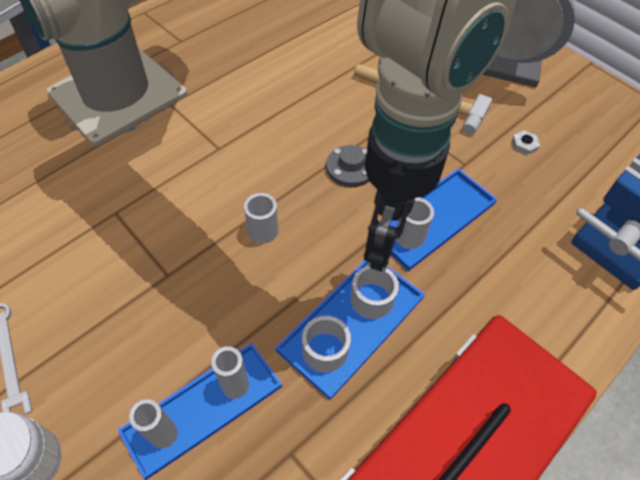

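Both sleeves stand upright in their trays, narrow at (226,360) and wide at (376,285), well within tolerance. The gripper is clear of everything.

```bash
python3 -c "
from cell import r
print(r.job_done())"
```

```text
the job is handed in; nothing more can be done
None
```

I pulled the sleeves apart, stood each upright in its own-size tray and let go of both; by camera the narrow one is about 2 mm and the wide one about 1 mm off its tray's centre line, and I handed the job in at about 17.5 s (no verdict was returned).

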